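# Stroke the pill organiser's lids shut

## Task

The seven lids of the weekly pill organiser on the windowsill are all standing ajar. Run your fingertips along the row in one light stroke, starting from the end where you meet each lid's hinge before its raised edge, so that the lids fold shut one after another, and stay close to the row until the last is shut. Do not press hard, and do not shove, tip or pick up the organiser or disturb the other things; finish with the hand clear.

Things in the scene. Friction and masses are not known exactly. Their poses are not given: they have to be found in the camera images.
- organiser: weekly pill organiser: loose grey-blue plastic box with seven compartments in a row under seven white lids, on a weighted base, 0.65 to 0.95 kg in all. 223 mm long (its x), 45 mm wide (its y), 30 mm high; origin at the centre of its underside, z up. Shut lids lie on the rim, tops 33 mm above the sill. Towards +x a fingertip meets each lid's hinge first and folds it down; towards -x it catches the raised edges
- row_start (a point): middle (y = 0) of the hinge line of lid 1, on the organiser at x = -107.5 mm, z = 33 mm (top face level); the other hinges follow every 31 mm towards +x
- row_end (a point): middle of the free edge of lid 7 when shut, top face, fixed on the organiser at x = +107.5 mm, z = 33 mm
- tumbler: clear acrylic tumbler, loose, 72 mm across, 100 mm high, origin at the centre of its underside; leave alone
- denture_pot: navy denture pot with lid, loose, 84 mm across, 112 mm high, origin at the centre of its underside; leave alone
- denture_brush: wooden-backed denture brush lying on its back, loose, 165 mm long (its x), 20 mm wide, 22 mm high, origin near the middle of its underside; leave alone
- comb: brown plastic hair comb lying flat, loose, 170 mm long (its x), 32 mm wide, 4 mm thick, origin at the middle of its underside; leave alone
- lid1 (a joint): lid 1 of 7 counted along the organiser's +x: opening angle in rad, 0 shut, 0.8 to 1.1 at the start, at most 1.4. Flat flap 29 mm long (x), 42 mm wide (y), 3 mm thick, hinged across the box on its -x edge, free +x edge raised; stays standing above about 0.7 rad, drops shut by itself once pushed below about 0.5; under 1 N folds it
- lid2 (a joint): lid 2 of 7 counted along the organiser's +x: opening angle in rad, 0 shut, 0.8 to 1.1 at the start, at most 1.4. Flat flap 29 mm long (x), 42 mm wide (y), 3 mm thick, hinged across the box on its -x edge, free +x edge raised; stays standing above about 0.7 rad, drops shut by itself once pushed below about 0.5; under 1 N folds it
- lid3 (a joint): lid 3 of 7 counted along the organiser's +x: opening angle in rad, 0 shut, 0.8 to 1.1 at the start, at most 1.4. Flat flap 29 mm long (x), 42 mm wide (y), 3 mm thick, hinged across the box on its -x edge, free +x edge raised; stays standing above about 0.7 rad, drops shut by itself once pushed below about 0.5; under 1 N folds it
- lid4 (a joint): lid 4 of 7 counted along the organiser's +x: opening angle in rad, 0 shut, 0.8 to 1.1 at the start, at most 1.4. Flat flap 29 mm long (x), 42 mm wide (y), 3 mm thick, hinged across the box on its -x edge, free +x edge raised; stays standing above about 0.7 rad, drops shut by itself once pushed below about 0.5; under 1 N folds it
- lid5 (a joint): lid 5 of 7 counted along the organiser's +x: opening angle in rad, 0 shut, 0.8 to 1.1 at the start, at most 1.4. Flat flap 29 mm long (x), 42 mm wide (y), 3 mm thick, hinged across the box on its -x edge, free +x edge raised; stays standing above about 0.7 rad, drops shut by itself once pushed below about 0.5; under 1 N folds it
- lid6 (a joint): lid 6 of 7 counted along the organiser's +x: opening angle in rad, 0 shut, 0.8 to 1.1 at the start, at most 1.4. Flat flap 29 mm long (x), 42 mm wide (y), 3 mm thick, hinged across the box on its -x edge, free +x edge raised; stays standing above about 0.7 rad, drops shut by itself once pushed below about 0.5; under 1 N folds it
- lid7 (a joint): lid 7 of 7 counted along the organiser's +x: opening angle in rad, 0 shut, 0.8 to 1.1 at the start, at most 1.4. Flat flap 29 mm long (x), 42 mm wide (y), 3 mm thick, hinged across the box on its -x edge, free +x edge raised; stays standing above about 0.7 rad, drops shut by itself once pushed below about 0.5; under 1 N folds it
There are look-alikes about, which are no part of the job. Of the things shaped like the organiser, the grey one is meant.

How it is judged:
By the outcome, as a careful person would: the job done as asked, in the order asked, and still so for the second after the job is handed in, with the robot touching nothing.
It also fails if it takes over 35 s, if anything falls off the work surface, if the arm or the gripper's body presses on something with over 40 N, if the wrist force passes 120 N, or if a joint passes its speed limit or range.

## Robot

A 6-joint arm with a two-finger parallel gripper is mounted at the origin on the work surface. World frame = base frame: x ahead of the robot, y to its left, z up, the work surface at z = 0. Lengths are in mm, angles in rad, forces in N, time in s.
With the tool pointing down it reaches from about 250 to 800 mm from the base axis. Payload 8.5 kg.
Tool frame: the origin (TCP) lies at the very end of the fingers, on their centre line; the grasp point (between the pads) lies 19 mm behind it; z points along the fingers, y is the line along which they close (so a half turn about z gives the same grasp; the last joint's range is limited). The gripper opens to 85 mm and grips with 20 to 120 N. Pads are 22 mm wide; open, the fingers measure 114 mm over their backs; the gripper's body (76 mm by 85 mm) begins 54 mm behind the grasp point. The pads swing forward as they close: fully open they stand 13 mm farther back than shut.
Start: joints at [1.219, 0.238, -0.013, 1.319, 0, 1.571], TCP at [180.892, 492.805, 231.276] pointing down, gripper open.
Joint ranges: [-2.66, 2.66], [-1.03, 1.9], [-1.14, 1.46], [-1.82, 2.27], [-1.45, 1.34], [-3.14, 3.14]. Speed limits (rad/s): [2.22, 2.22, 2.79, 3.14, 3.14, 3.14].

## Interface

Orientations are given as a 3x3 rotation matrix whose columns are the frame's x, y, z axes.
In Python, from cell import read_state, vision, order gives the robot as it stands.
- The arm moves only by the tool arm_command, never from a script. Its argument "series" is a list of rows, each a list of 5 numbers: the closure, from 0 (fully open) to 1 (shut), then the shift along the tool's x, y, z in units of 60 mm (1.0 is 60 mm), then the turn about the tool's z in units of 5 degrees (1.0 is 5 degrees). In form: [[jaw, dx, dy, dz, spin], ...]. A call has exactly 5 rows; each row is the pose to reach, as a shift and turn from the pose commanded when the call began, along the tool's axes at that moment; what a row does not reach only later rows make up. A row lasts 1/8 s, in which the tool goes at most 62.5 mm and 10.7 degrees, less where a joint would pass 70% of its speed; a pose out of reach is approached as far as the arm can. A call with a gripper value outside its range is refused whole. The fingers move at their own pace and stop on an object; the grip force is fixed at half the most. Time passes only in rows, so rows that repeat a pose let the fingers close, or fill a call up. It gives the time, the measured TCP pose, the force, the opening and the grip force at its end, in the units of the state.
- read_state(): the state, without advancing time (a new reading comes with each control period).
- vision.capture(name): name is "side" or "top"; returns a dict with "image" (420x560x3 uint8, red, green, blue), "fov_y" (degrees; the focal length in pixels is half the picture's height over the tangent of half this angle, whatever the lens; pixels are square), "cx", "cy" (the principal point, pixels), "distortion" ([k1, k2, p1, p2, k3] as OpenCV has them; the pictures are not rectified), "R" (3x3) and "t" (3): a world point X has camera coordinates R X + t. Camera axes: x right, y down, z forward; pixel columns grow to the right and rows downward; lengths in mm; the calibration is good to about 2 mm. A picture is of the moment at which its call begins. There is no depth.
- order.hand_in(): hands the job in; it is judged then, once.
Trained networks look in the newest picture that a camera, given by its name, has taken for a name from the list of things; names that differ only in an ending like _2 or _b are one class to them, and where a whole thing is asked for, a point or a joint stands for the part that bears it (a point fixed in the world has none). Each returns a list of dicts, best first, with "conf" (0 to 1); they miss things now and then, are a little off and sometimes report something else, mostly with a low value. They report only what shows in the picture. A call takes as long as a camera call. They do not tell look-alikes from the thing itself.
- vision.spot_in(camera, query): "point" ([column, row] in pixels, amid what is visible of it).
- vision.place_of(camera, query): "point" ([column, row] in pixels: a listed point, or the origin of a listed thing).
The state is a dict: "time_s": time; "qpos": joint angles; "qd": joint speeds; "joint_torque": joint torques, N m; "ee_pos": TCP position; "tcp_rot": TCP orientation; "wrist_force": force on the tool from outside, world axes, zero at the start; "ft_torque": the same for the moment, N m; "gripper_width": opening from 0.0 (shut) to 1.0 (fully open); "grasp_force": force on a finger pad.
Only numpy, scipy, OpenCV 4.12 (cv2) and the standard library are available. Lean on these libraries where they do the work, as an engineer would, in place of code of your own. Each camera call takes 0.05 s, during which the arm holds its last target. There are 200 camera calls.

## Working session

There is one attempt and no reset: what is moved stays moved. The work goes in short steps, Python scripts to look and compute and a tool call to move; the robot and the scene stay as the last step left them, time stands still between calls to the robot, and variables do not carry over. Pictures are saved under pics/ and viewed, at most 10 in all, crops included, and the job is handed in when it is done.

Besides the shell and the picture viewer there is one more tool, called after "Request:" as name(argument=value, ...) on one line, values as JSON. arm_command: Moves the arm, as the interface text tells. Its arguments: {"type":"object","properties":{"series":{"type":"array"}},"required":["series"]}

```bash
mkdir -p pics; cat > h.py <<'E'
import numpy as np, cv2
from cell import read_state, vision, order
def K(c):
    f=210/np.tan(np.radians(c["fov_y"])/2); return np.array([[f,0,c["cx"]],[0,f,c["cy"]],[0,0,1]])
def back(c,p,z):
    u=cv2.undistortPoints(np.array([[p]],float),K(c),np.array(c["distortion"],float))[0,0]
    R=np.array(c["R"]);t=np.array(c["t"]); o=-R.T@t; d=R.T@np.array([u[0],u[1],1]); return o+d*(z-o[2])/d[2]
def proj(c,X):
    return cv2.projectPoints(np.array(X,float).reshape(-1,1,3),cv2.Rodrigues(np.array(c["R"]))[0],np.array(c["t"],float),K(c),np.array(c["distortion"],float))[0][:,0]
E
python3 - <<'E'
from h import *
for n in("top","side"):
    c=vision.capture(n); cv2.imwrite(f"pics/{n}0.png",c["image"][:,:,::-1])
    for q,z in(("organiser",0),("row_start",33),("row_end",33),("tumbler",0),("denture_pot",0)):
        for d in vision.place_of(n,q)[:3]: print(n,q,round(d["conf"],2),np.round(d["point"]),np.round(back(c,d["point"],z)))
s=read_state();print(s["time_s"],s["ee_pos"],np.round(s["tcp_rot"],3))
E
```

```text
top organiser 0.71 [306. 187.] [606. -52.   0.]
top organiser 0.59 [404. 143.] [ 713. -308.    0.]
top row_start 0.82 [424. 180.] [ 608. -340.   33.]
top row_start 0.55 [265. 187.] [603.  51.  33.]
top row_end 0.94 [356. 187.] [ 596. -171.   33.]
top row_end 0.74 [386. 101.] [ 814. -261.   33.]
top tumbler 0.6 [133. 219.] [538. 391.   0.]
top denture_pot 0.9 [443. 217.] [ 517. -395.    0.]
side organiser 0.75 [405. 259.] [ 713. -303.    0.]
side organiser 0.74 [308. 227.] [604. -53.   0.]
side row_start 0.77 [394. 277.] [ 612. -340.   33.]
side row_start 0.73 [286. 200.] [609.  48.  33.]
side row_end 0.95 [418. 232.] [ 791. -277.   33.]
side row_end 0.66 [337. 240.] [ 599. -167.   33.]
side tumbler 0.81 [202. 170.] [531. 387.   0.]
side denture_pot 0.58 [379. 324.] [ 505. -395.    0.]
0.6 [180.89366511 492.77808319 231.26063378] [[-0.939  0.345 -0.   ]
 [ 0.345  0.939 -0.   ]
 [-0.    -0.    -1.   ]]
```

View pics/top0.png

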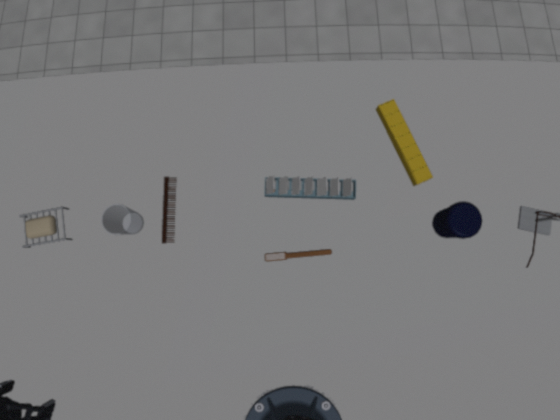

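View pics/side0.png

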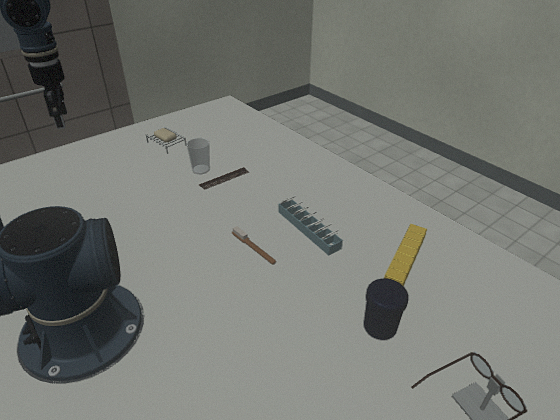

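The grey-blue organiser is at about (308,188) in top and (310,226) in side; the yellow one at (404,143) is the look-alike. Next I check the hinge direction and refine the pose.

```bash
python3 - <<'E'
from h import *
from scipy.optimize import least_squares
obs=[];ims={};cs={}
for n in("top","side"):
    c=vision.capture(n);cs[n]=c;im=c["image"].astype(int)
    for q,X in(("organiser",(0,0,0)),("row_start",(-107.5,0,33)),("row_end",(107.5,0,33))):
        for d in vision.place_of(n,q):
            if np.linalg.norm(np.array(d["point"])-(310,205))<70: obs.append((n,X,d["point"]));break
def W(p,X):
    a=p[2];X=np.array(X,float).reshape(-1,3);return np.c_[p[0]+np.cos(a)*X[:,0]-np.sin(a)*X[:,1],p[1]+np.sin(a)*X[:,0]+np.cos(a)*X[:,1],X[:,2]]
r=least_squares(lambda p:np.concatenate([proj(cs[n],W(p,X))[0]-u for n,X,u in obs]),[604,-55,-1.6],loss="soft_l1")
p=r.x;print(len(obs),p,np.round(r.fun,1));print(W(p,[[-107.5,0,33],[107.5,0,33]]))
box=[[x,y,z] for z in(0,30) for x,y in((-111.5,-22.5),(111.5,-22.5),(111.5,22.5),(-111.5,22.5))]
out=[]
for n,(x0,y0) in(("top",(250,160)),("side",(265,180))):
    c=cs[n];s=6;im=cv2.resize(c["image"][y0:y0+50 if n=="top" else y0+85,x0:x0+120,::-1].copy(),None,fx=s,fy=s,interpolation=cv2.INTER_CUBIC)
    if n=="side": im=im[:,:]
    P=((proj(c,W(p,box))-(x0,y0)+.5)*s).astype(np.int32)
    cv2.polylines(im,[P[:4]],True,(0,0,255),1);cv2.polylines(im,[P[4:]],True,(0,255,0),1)
    q=((proj(c,W(p,[[-107.5,0,33]]))[0]-(x0,y0)+.5)*s).astype(int);cv2.circle(im,tuple(map(int,q)),5,(255,0,255),1)
    out.append(im)
o=np.vstack(out);o=cv2.resize(o,None,fx=.74,fy=.74);print(o.shape);cv2.imwrite("pics/crop1.png",cv2.convertScaleAbs(o,alpha=1.6))
E
```

```text
6 [598.0798486  -58.39623375  -1.68713762] [ 0.1  0.2  1.6 -2.2 -0.2  0.8 -3.7  0.1 -1.1  0.  79.4 -2.4]
[[ 610.55834269   48.37706434   33.        ]
 [ 585.60135451 -165.16953184   33.        ]]
(599, 533, 3)
```

View pics/crop1.png

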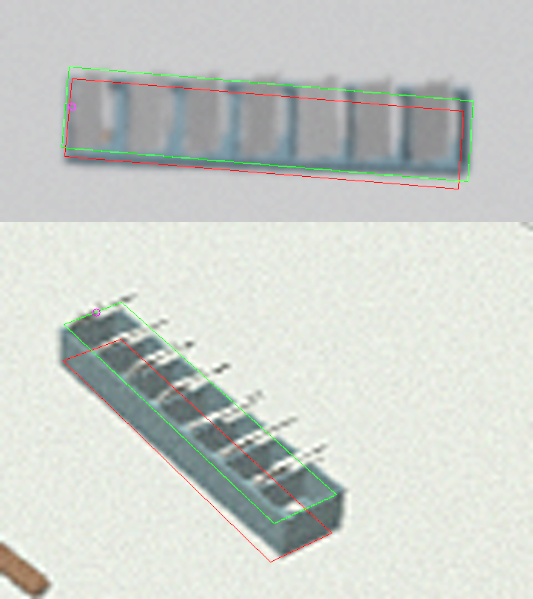

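The side crop shows lids edge-on and the fit skewed by one bad detection. I'll refit to the silhouette and test both hinge directions.

```bash
python3 - <<'E'
from h import *
from scipy.optimize import least_squares
cs={n:vision.capture(n) for n in("top","side")}
for n,c in cs.items(): print(n,"cam",np.round(-np.array(c["R"]).T@np.array(c["t"])))
def W(p,X):
    a=p[2];X=np.array(X,float).reshape(-1,3);return np.c_[p[0]+np.cos(a)*X[:,0]-np.sin(a)*X[:,1],p[1]+np.sin(a)*X[:,0]+np.cos(a)*X[:,1],X[:,2]]
# box corners from crop1 (pixel/4.44+offset), eyes: side view
s=4.44
side=[((-111.5,-22.5,0),(62,361-222)),((-111.5,-22.5,30),(62,329-222)),((111.5,-22.5,0),(284,558-222)),((111.5,-22.5,30),(278,519-222)),((111.5,22.5,0),(341,527-222)),((111.5,22.5,30),(343,489-222))]
top=[((-111.5,-22.5,0),(66,162)),((111.5,-22.5,0),(466,172)),((111.5,22.5,30),(468,89))]
obs=[("side",X,np.array(u)/s+(265,180)-.5) for X,u in side]+[("top",X,np.array(u)/s+(250,160)-.5) for X,u in top]
f=lambda p:np.concatenate([proj(cs[n],W(p,X))[0]-u for n,X,u in obs])
# the corner side facing the robot: organiser +y or -y depending on heading; -y faces robot if x points to world -y
r=least_squares(f,[604,-55,-1.6],loss="soft_l1");p=r.x;print(p,np.round(f(p),1));print(np.round(W(p,[[-107.5,0,33],[107.5,0,33]]),1))
box=[[x,y,z] for z in(0,30) for x,y in((-111.5,-22.5),(111.5,-22.5),(111.5,22.5),(-111.5,22.5))]
out=[]
def draw(hy,L=("top","side")):
    o=[]
    for n,(x0,y0,h) in(("top",(255,165,45)),("side",(270,185,75))):
        c=cs[n];k=5;im=cv2.resize(c["image"][y0:y0+h,x0:x0+110,::-1].copy(),None,fx=k,fy=k,interpolation=cv2.INTER_CUBIC);im=cv2.convertScaleAbs(im,alpha=1.6)
        px=lambda X:((proj(c,W(p,X))-(x0,y0)+.5)*k).astype(np.int32)
        P=px(box);cv2.polylines(im,[P[:4]],True,(0,0,255),1);cv2.polylines(im,[P[4:]],True,(0,255,0),1)
        for i in (0,3,6):
            x=-107.5+31*i;a=.95;d=29
            h0,h1=(x,x+d*np.cos(a)) if hy>0 else (x+29,x+29-d*np.cos(a))
            cv2.polylines(im,[px([[h0,-21,33],[h0,21,33],[h1,21,33+d*np.sin(a)],[h1,-21,33+d*np.sin(a)]])],True,(255,0,255),1)
        o.append(im)
    return np.vstack(o)
o=np.hstack([draw(1),draw(-1)]);o=cv2.resize(o,(800,int(o.shape[0]*800/o.shape[1])));cv2.imwrite("pics/crop2.png",o)
E
```

```text
top cam [432.   4. 939.]
side cam [ -42. -719.  774.]
[600.4499612  -58.43417915  -1.64125564] [-0.3  0.5 -0.2 -0.6 -0.5 -0.1  1.7  0.  -0.1  0.1  0.4  0.  -0.  -0.2
 -1.2  1.   0.7 -0.4]
[[ 608.    48.8   33. ]
 [ 592.9 -165.7   33. ]]
```

View pics/crop2.png

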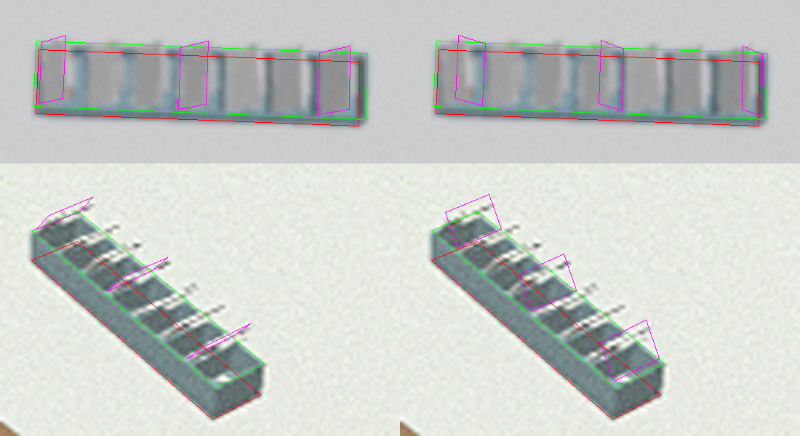

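Hinges at the robot-left (+y) end is clearly right (left overlay matches the edge-on lids). The stroke goes from (608,49) to (593,-166).

Request:
arm_command(series=[[1,-0.9,-0.38,0.1,-0.6],[1,-1.8,-0.76,0.2,-1.2],[1,-2.7,-1.14,0.3,-1.8],[1,-3.6,-1.52,0.4,-2.5],[1,-4.5,-1.9,0.5,-3.2]])

```text
time_s: 1.72
ee_pos: [396.3, 291.4, 201.3]
tcp_rot: [[-0.998, 0.07, 0.001], [0.07, 0.998, 0.0], [-0.001, 0.0, -1.0]]
wrist_force: [0.5, 1.2, -0.1]
gripper_width: 0.002
grasp_force: 0.0
```

```bash
cat > go.py <<'E'
import sys
from h import *
s=read_state();R=np.array(s["tcp_rot"]);p=np.array(s["ee_pos"])
print(s["time_s"],np.round(p,1),"yang",np.degrees(np.arctan2(R[1,1],R[0,1])).round(1),"Rz",R[:,2].round(3),"w",s["gripper_width"],"F",np.round(s["wrist_force"],2))
T=np.array(eval(sys.argv[1]),float);print("units",np.round(R.T@(T-p)/60,2))
E
python3 go.py "[611,94,110]"
```

```text
1.725 [396.3 291.4 201.3] yang 86.0 Rz [ 0.001  0.    -1.   ] w 0.0016223029091498615 F [ 0.53  1.23 -0.05]
units [-3.8  -3.03  1.52]
```

Request:
arm_command(series=[[1,-0.8,-0.62,0.2,0],[1,-1.6,-1.24,0.5,0],[1,-2.4,-1.86,0.9,0],[1,-3.2,-2.5,1.2,0],[1,-3.8,-3.03,1.5,0]])

```text
time_s: 2.35
ee_pos: [610.9, 93.2, 110.7]
tcp_rot: [[-0.997, 0.073, 0.001], [0.073, 0.997, 0.0], [-0.001, 0.0, -1.0]]
wrist_force: [1.1, 0.3, 0.9]
gripper_width: 0.001
grasp_force: 0.0
```

```bash
python3 go.py "[611,94,40]"; python3 - <<'E'
from h import *
c=vision.capture("side");cv2.imwrite("pics/s2.png",cv2.resize(c["image"][120:270,190:390,::-1],None,fx=4,fy=4,interpolation=cv2.INTER_CUBIC))
E
```

```text
2.35 [610.9  93.2 110.7] yang 85.8 Rz [ 0.001  0.    -1.   ] w 0.0006798120761395094 F [1.08 0.34 0.9 ]
units [0.   0.01 1.18]
```

View pics/s2.png

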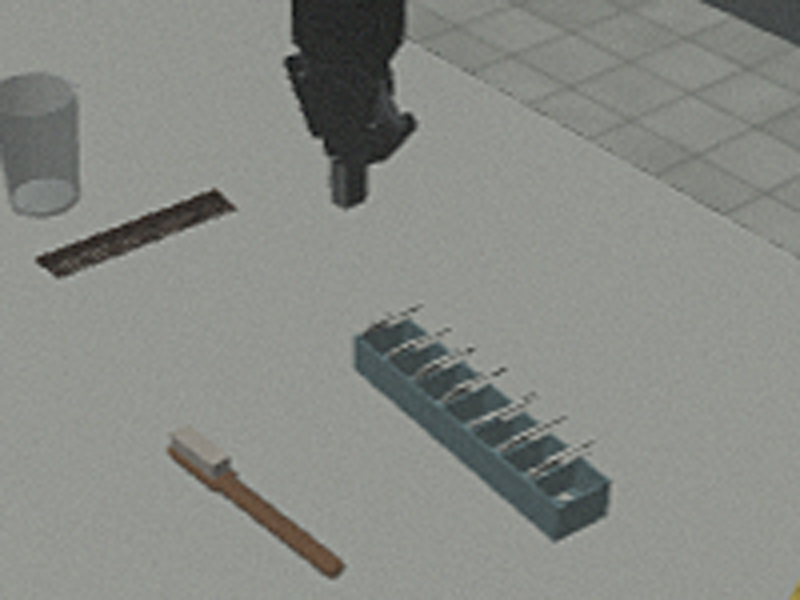

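The closed fingers hang over the +y end at (350,205), with the scene undisturbed. Descend to just above the shut-lid level.

Request:
arm_command(series=[[1,0,0,0.4,0],[1,0,0,0.8,0],[1,0,0,1.0,0],[1,0,0,1.18,0],[1,0,0,1.18,0]])

```text
time_s: 3.02
ee_pos: [609.1, 95.0, 40.2]
tcp_rot: [[-0.997, 0.072, -0.001], [0.072, 0.997, -0.0], [0.001, -0.0, -1.0]]
wrist_force: [-0.8, 0.8, 0.4]
gripper_width: -0.004
grasp_force: 0.0
```

```bash
python3 go.py "[592,-190,40]"
```

```text
3.025 [609.1  95.   40.2] yang 85.9 Rz [-0.001 -0.    -1.   ] w -0.004014885941471644 F [-0.79  0.77  0.42]
units [-0.06 -4.76  0.  ]
```

Request:
arm_command(series=[[1,0,-0.22,0,0],[1,0,-0.44,0,0],[1,0,-0.66,0,0],[1,0,-0.88,0,0],[1,0,-1.1,0,0]])

```text
time_s: 3.65
ee_pos: [604.4, 27.9, 40.6]
tcp_rot: [[-0.997, 0.073, 0.0], [0.073, 0.997, -0.0], [-0.0, -0.0, -1.0]]
wrist_force: [-0.1, -0.6, -0.3]
gripper_width: -0.002
grasp_force: 0.0
```

```bash
python3 go.py "[592,-190,40]"; python3 - <<'E'
from h import *
c=vision.capture("side");cv2.imwrite("pics/s3.png",cv2.resize(c["image"][150:270,240:390,::-1],None,fx=5,fy=5,interpolation=cv2.INTER_CUBIC))
E
```

```text
3.65 [604.4  27.9  40.6] yang 85.8 Rz [ 0. -0. -1.] w -0.002404012899583113 F [-0.11 -0.61 -0.34]
units [-0.06 -3.64  0.01]
```

View pics/s3.png

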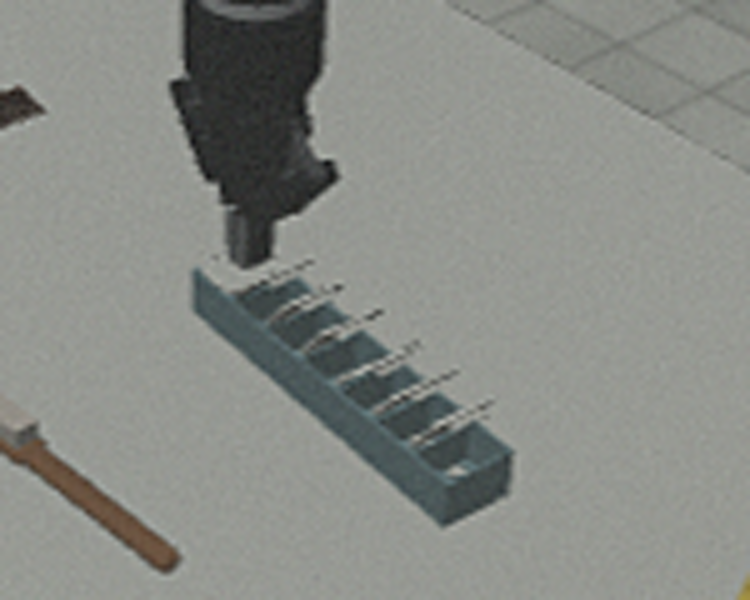

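Lid 1 is shut behind the fingertips at (245,265), six lids still stand, and the box hasn't moved. The force is negligible, so I continue.

Request:
arm_command(series=[[1,0,-0.22,0.01,0],[1,0,-0.44,0.02,0],[1,0,-0.66,0.03,0],[1,-0.01,-0.88,0.03,0],[1,-0.02,-1.1,0.03,0]])

```text
time_s: 4.32
ee_pos: [600.9, -37.8, 38.7]
tcp_rot: [[-0.997, 0.073, -0.0], [0.073, 0.997, -0.0], [0.0, -0.0, -1.0]]
wrist_force: [-0.1, -0.0, -0.3]
gripper_width: -0.001
grasp_force: 0.0
```

Request:
arm_command(series=[[1,0,-0.22,0,0],[1,0,-0.44,0,0],[1,-0.01,-0.66,0,0],[1,-0.01,-0.88,0,0],[1,-0.02,-1.1,0,0]])

```text
time_s: 4.95
ee_pos: [597.2, -103.6, 38.7]
tcp_rot: [[-0.997, 0.072, -0.0], [0.072, 0.997, -0.0], [0.0, -0.0, -1.0]]
wrist_force: [0.3, 0.3, -0.3]
gripper_width: -0.0
grasp_force: 0.0
```

```bash
python3 go.py "[592,-190,40]"; python3 - <<'E'
from h import *
c=vision.capture("side");cv2.imwrite("pics/s4.png",cv2.resize(c["image"][150:270,240:390,::-1],None,fx=5,fy=5,interpolation=cv2.INTER_CUBIC))
E
```

```text
4.95 [ 597.2 -103.6   38.7] yang 85.8 Rz [-0. -0. -1.] w -0.00040277601565481054 F [ 0.27  0.33 -0.27]
units [-0.02 -1.44 -0.02]
```

View pics/s4.png

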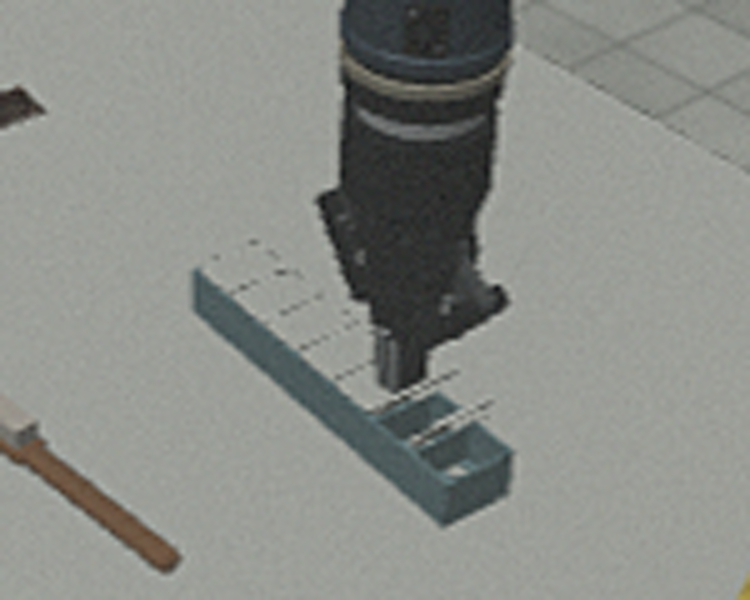

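Lids 1–5 lie shut, and 6 and 7 (450,375 and 490,405) still stand. Finish the stroke past the end, staying low.

Request:
arm_command(series=[[1,0,-0.22,0,0],[1,0,-0.44,0,0],[1,0,-0.66,0,0],[1,-0.01,-0.88,0,0],[1,-0.02,-1.1,0,0]])

```text
time_s: 5.62
ee_pos: [593.7, -169.6, 38.7]
tcp_rot: [[-0.997, 0.073, -0.0], [0.073, 0.997, -0.0], [0.0, -0.0, -1.0]]
wrist_force: [0.1, -0.3, 0.7]
gripper_width: 0.001
grasp_force: 0.0
```

Request:
arm_command(series=[[1,0,-0.2,0,0],[1,0,-0.4,0,0],[1,0,-0.6,0,0],[1,0,-0.7,0,0],[1,0,-0.7,0,0]])

```text
time_s: 6.25
ee_pos: [590.6, -211.0, 38.7]
tcp_rot: [[-0.997, 0.073, -0.0], [0.073, 0.997, -0.0], [0.0, -0.0, -1.0]]
wrist_force: [-0.9, 0.2, 0.1]
gripper_width: 0.001
grasp_force: 0.0
```

Request:
arm_command(series=[[1,0,0,-0.5,0],[1,0,0,-1.2,0],[1,0,0,-2.0,0],[1,0,0,-2.6,0],[1,0,0,-2.6,0]])

```text
time_s: 6.88
ee_pos: [592.2, -210.6, 198.0]
tcp_rot: [[-0.997, 0.072, 0.005], [0.072, 0.997, -0.002], [-0.005, -0.001, -1.0]]
wrist_force: [0.7, 0.1, -0.0]
gripper_width: 0.001
grasp_force: 0.0
```

```bash
python3 go.py "[592,-190,40]"; python3 - <<'E'
from h import *
a=vision.capture("side")["image"][180:260,250:370,::-1];b=vision.capture("top")["image"][155:235,250:370,::-1]
cv2.imwrite("pics/s5.png",cv2.resize(np.hstack([a,b]),(800,267),interpolation=cv2.INTER_CUBIC))
E
```

```text
6.875 [ 592.2 -210.6  198. ] yang 85.9 Rz [ 0.005 -0.002 -1.   ] w 0.0012622421542911129 F [ 0.73  0.1  -0.04]
units [0.04 0.35 2.63]
```

View pics/s5.png

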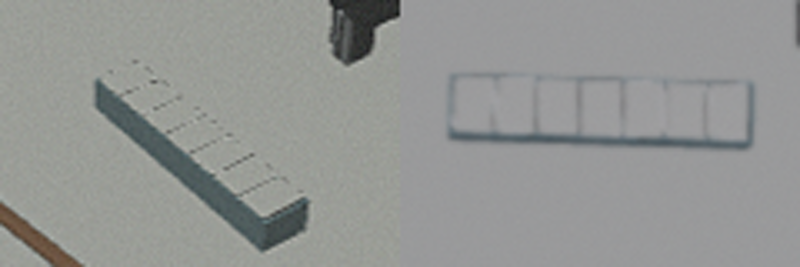

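All seven lids are shut, the organiser hasn't moved, and the hand is clear.

```bash
python3 -c "
from cell import order;print(order.hand_in())"
```

```text
the job is handed in; nothing more can be done
None
```

All seven lids of the grey organiser were folded shut, 1 to 7, in one light stroke from the hinge end; wrist force stayed within about 1 N at each reading, the box did not visibly move, the hand finished clear, and the job is handed in.

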